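Open the hold-down arm of a board test jig and push the carriage out

TASK

The board in the test jig has been tested. With the fingertips, push the jig's counterweighted hold-down arm up by its crossbar, past its balance point, so that it stays raised by itself; then push the carriage under it away from the robot, all the way to the far end of its slide, so that the board can be taken out. Only push: do not grip anything or take the board out, push with no more than a hand's light force, and leave the other things on the bench where they are.

Things in the scene. Friction and masses are not known exactly. Their poses are not given: they have to be found in the camera images.
- jig: Test jig fixed to the bench: aluminium base plate 240 x 320 x 12 mm. Origin on the bench surface; the plate spans -105..+135 mm in jig x, -130..+190 mm in jig y. Jig x points to the robot's right (yaw -1.87..-1.27 rad), jig y away from the robot, z up. Two grey cheeks, 142 mm high, carry the arm's pivot at the right end (x +50..+110, y -38..+38 mm).
- pivot (a point): Point on the hold-down arm's horizontal pivot axis, between the cheeks: 80 mm along jig +x from the jig's origin, 125 mm above the bench. The axis runs along jig y; the point's axes are those of the jig.
- holddown (a joint): Hold-down arm, rad: 0 = down (level, pointing from the pivot along jig -x, to the left), grows as its free end swings up and over to the right, stop at 1.66. Balance point 0.98: below it falls back to 0, beyond it goes on by itself to the stop and stays. 1.5 to 3 N up at the crossbar raises it. Steel boom 18 mm wide, 14 mm thick; 52 mm counterweight cylinder beyond and above the pivot.
- crossbar (a point): Round steel bar, 16 mm diameter, 150 mm long, across the arm's free left end, 190 mm from the pivot axis; the boom joins its middle. Origin at its centre, y along the bar and jig y; turns with the arm (axes as the jig's at joint 0). Arm down: 125 mm above the bench, nothing beneath but the edge of the 12 mm plate. A finger tilted towards jig +x reaches under it either side of the boom.
- carriage (a joint): Carriage slide, m: 0 = under the arm (start), 0.09 = fully out at the far end stop. It slides along jig +y (away from the robot), needs about 1.5 N, and stays where it is left.
- push_face (a point): Centre of the carriage's near end face (robot side, the one to push), 31 mm above the bench; axes as the jig's, moves with the carriage. The carriage is a grey block 100 mm (jig x) by 140 mm (jig y); this face is 100 mm wide and spans 16 to 53 mm above the bench. The board lies in a shallow nest on top (floor 46 mm above the bench).
- board: Circuit board, 80 x 110 mm, 2 mm thick with parts up to 11 mm high, lying loose in the carriage's nest (about 2 to 4 mm play). Origin at the centre of its underside; x along its 80 mm side, parallel to jig x. In the nest it is 70 mm along jig y from push_face and 15 mm above it. Must stay in the nest.
- spare_board: Spare circuit board 90 x 70 mm, 12 mm high, lying on the bench. Origin: centre of its underside. Leave alone.
- flux: Small bottle, 32 mm diameter, 75 mm high, standing on the robot's side of the jig. Origin: centre of its underside. Leave alone.
- spool: Spool standing on end, 56 mm diameter, 48 mm high. Origin: centre of its underside. Leave alone.
- multimeter: Hand multimeter 150 x 75 x 42 mm lying on its back to the left of the jig. Origin: centre of its underside. Leave alone.
- driver: Screwdriver 180 mm long lying on the bench, along its x. Leave alone.
- parts_bin: Black open bin 130 x 90 x 50 mm right of the jig. Origin: centre of its underside. Leave alone.
Things that resemble listed ones, but are neither listed nor needed, are in the scene too. Leave any blue look-alike of the board alone.

How it is judged:
On the way, in this order (a step that is already met when the one before it is completed fails the run):
1. the fingers are pushing the crossbar up, the arm off its rest (value of joint holddown above 0.3 rad and contact force between holddown and the fingers above 0.3 N and distance between the grasp point and crossbar below 0.12 m), for 0.05 s.
2. the hold-down arm stays raised, untouched (value of joint holddown above 1.5 rad and contact force between holddown and the fingers below 0.2 N and contact force between holddown and the arm below 0.2 N), for 0.3 s.
3. the carriage is pushed out to the end of its slide (value of joint carriage above 0.082 m), for 0.2 s.
At the end, for the whole second after the job is handed in: The hold-down arm stands raised past 1.5 rad by itself, at rest; the carriage is within 8 mm of its far end stop (joint above 0.082 m); the board lies flat in the carriage's nest, at rest (value of joint holddown above 1.5 rad and value of joint carriage above 0.082 m and velocity of joint holddown below 0.05 rad/s and linear speed of board below 0.03 m/s and y of board in the frame of push_face between 0.064 and 0.076 m and x of board in the frame of push_face between -0.006 and 0.006 m and z of board in the frame of push_face below 0.019 m and angle between board's own z axis and vertical below 0.05 rad); the robot touches nothing.
It fails at once if the carriage moved more than 20 mm while the hold-down arm was still down over it (value of joint carriage above 0.02 m and value of joint holddown below 1.2 rad).
It fails at once if the board was lifted out of its nest (z of board in the frame of push_face above 0.025 m).
It fails at once if the hold-down arm was gripped or pushed with more than 20 N (contact force between holddown and the fingers above 20 N).
It fails at once if the carriage was gripped or pushed with more than 30 N (contact force between carriage and the fingers above 30 N).
It fails at once if another thing on the bench was moved more than 30 mm (distance of any of spare_board, flux, spool, multimeter, driver, parts_bin from where it was at the start of the episode above 0.03 m).
It also fails if it takes over 58 s, if anything falls off the work surface, if the arm or the gripper's body presses on something with over 40 N, if the wrist force passes 120 N, or if a joint passes its speed limit or range.

ROBOT

A 6-joint arm with a two-finger parallel gripper is mounted at the origin on the work surface. World frame = base frame: x ahead of the robot, y to its left, z up, the work surface at z = 0. Lengths are in m, angles in rad, forces in N, time in s.
With the tool pointing down it reaches from about 0.225 to 0.875 m from the base axis. Payload 3.4 kg.
Tool frame: the origin (TCP) lies midway between the tips of the shut fingers; the grasp point (between the pads) lies 19 mm behind it; z points along the fingers, y is the line along which they close (so a half turn about z gives the same grasp; the last joint's range is limited). The gripper opens to 85 mm and grips with 20 to 120 N. Pads are 22 mm wide; open, the fingers measure 114 mm over their backs; the gripper's body (76 mm by 85 mm) begins 54 mm behind the grasp point. The pads swing forward as they close: fully open they stand 13 mm farther back than shut.
Start: joints at [-1.436, 0.276, 1.505, -0, 1.361, -0.121], TCP at [0.145, -0.556, 0.231] pointing down, gripper open.
Joint ranges: [-2.89, 2.89], [-0.75, 2.08], [0.22, 2.7], [-1.18, 4.32], [0.11, 2.71], [-2.7, 2.7]. Speed limits (rad/s): [2.57, 2.57, 3.14, 3.14, 3.14, 3.14].

INTERFACE

Orientations are given as a rotation vector (axis times angle).
In Python, from bench import get_obs, camera, camera_params, close_job gives the robot as it stands.
- The arm moves only by the shell command python3 -m creep 'ROWS' [OPENING]. ROWS is JSON, a list of rows, each an object of numbers: "dx", "dy", "dz": the shift along the tool's x, y, z in cm; "rx", "ry", "rz": the turn, a rotation vector about the tool's x, y, z in degrees. In form: [{"dx": .., "dy": .., "dz": .., "rx": .., "ry": .., "rz": ..}, ...]. A call has 1 to 8 rows; each row shifts and turns the commanded pose from where the row before left it, along the tool's axes as they then stand; what a row does not reach is not made up. A row lasts 1/8 s, in which the tool goes at most 62.5 mm and 10.7 degrees, less where a joint would pass 70% of its speed; a pose out of reach is approached as far as the arm can. A call is refused whole if a number of a shift passes 6.25 or a number of a turn 10.7, either way. A call with a gripper value outside its range is refused whole. OPENING is the closure, from 0 (fully open) to 1 (shut), set as the call begins (- or left out, the last holds). The fingers move at their own pace and stop on an object; the grip force is fixed at half the most. Time passes only in rows, so rows that do not move let the fingers close. It gives the time, the measured TCP pose, the force, the opening and the grip force at its end, in the units of the state.
- get_obs(): the state, without advancing time (a new reading comes with each control period).
- camera(name): name is "scene" or "top" or "wrist"; returns the picture (480x640x3 uint8, red, green, blue); there is no depth.
- camera_params(name): a dict with "intrinsics" (3x3 intrinsics, pixels), "cam_to_world" (4x4, takes a point from camera to world coordinates). Camera axes: x right, y down, z forward; pixel columns grow to the right and rows downward; lengths in m; the calibration is good to about 2 mm. A picture is of the moment at which its call begins: read the wrist's pose just before it. camera_params takes no time and is no camera call; for the wrist camera it gives the pose at the moment of the call.
- close_job(): hands the job in; it is judged then, once.
The state is a dict: "time": time; "joint_pos": joint angles; "joint_velocities": joint speeds; "tau": joint torques, N m; "ee_pos": TCP position; "eef_rot": TCP orientation; "ft_force": force on the tool from outside, world axes, zero at the start; "ft_torque": the same for the moment, N m; "gripper_width": finger opening in m; "finger_force": force on a finger pad.
Only numpy, scipy, OpenCV 4.12 (cv2) and the standard library are available. Lean on these libraries where they do the work, as an engineer would, in place of code of your own. Each camera call takes 0.05 s, during which the arm holds its last target. There are 200 camera calls.

## Working session

There is one attempt and no reset: what is moved stays moved. The work goes in short steps, Python scripts to look and compute and a shell command to move; the robot and the scene stay as the last step left them, time stands still between calls to the robot, and variables do not carry over. Pictures are saved under pics/ and viewed, at most 13 in all, crops included, and the job is handed in when it is done.

```bash
mkdir -p pics; ls
python3 - <<'E'
from bench import *
import cv2,numpy as np
for n in ("scene","top"):
    cv2.imwrite(f"pics/{n}0.png",camera(n)[:,:,::-1]); p=camera_params(n); print(n,np.round(p["intrinsics"],1).tolist(),np.round(p["cam_to_world"],3).tolist())
o=get_obs();print(o["time"],o["ee_pos"],o["eef_rot"],o["ft_force"])
E
```

```text
pics
scene [[482.1, 0.0, 323.2], [0.0, 482.1, 236.7], [0.0, 0.0, 1.0]] [[0.006, 0.714, -0.7, 1.143], [1.0, 0.008, 0.017, -0.025], [0.018, -0.7, -0.714, 0.763], [0.0, 0.0, 0.0, 1.0]]
top [[489.2, 0.0, 321.9], [0.0, 489.2, 245.3], [0.0, 0.0, 1.0]] [[0.014, -0.994, 0.105, 0.408], [-1.0, -0.016, -0.015, 0.014], [0.017, -0.105, -0.994, 1.076], [0.0, 0.0, 0.0, 1.0]]
0.1 [ 0.14541527 -0.55581441  0.23051155] [-3.11426131e+00 -4.00532039e-01  2.05614003e-05] [-0.11130769 -0.44187324  1.385565  ]
```

View pics/top0.png

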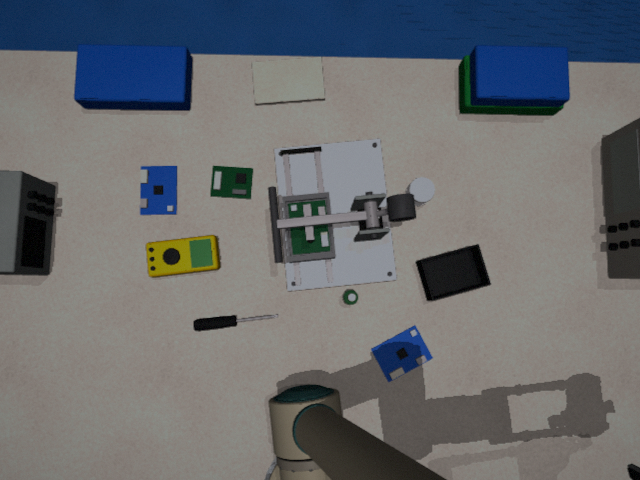

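View pics/scene0.png

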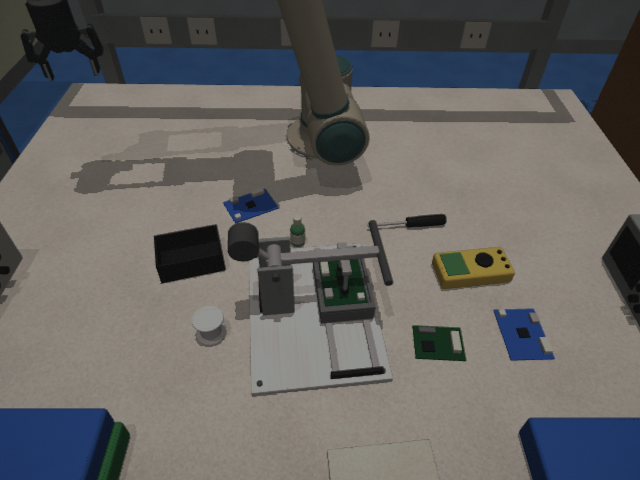

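The top view shows the plate with corners at about (276,149), (382,140), (396,282) and (288,290). The crossbar runs from (272,188) to (279,262), and the flux bottle is at (350,297). The scene view shows the same layout, with the carriage end stop at (357,373).

```bash
cat > h.py <<'E'
from bench import *
import cv2,numpy as np
from scipy.spatial.transform import Rotation as R
def ray(n,u,v,z):
    p=camera_params(n);K=np.array(p["intrinsics"]);T=np.array(p["cam_to_world"])
    d=T[:3,:3]@np.linalg.solve(K,[u,v,1]);o=T[:3,3];return o+d*(z-o[2])/d[2]
def proj(n,P):
    p=camera_params(n);K=np.array(p["intrinsics"]);T=np.array(p["cam_to_world"])
    q=K@(T[:3,:3].T@(np.array(P)-T[:3,3]));return q[:2]/q[2]
E
python3 - <<'E'
from h import *
im=cv2.imread("pics/top0.png").astype(int)
g=im.min(2)
c=[ray("top",*p,.012) for p in ((276,149),(382,140),(396,282),(288,290))]
for i in range(4):print("corner",c[i].round(4),"len",np.linalg.norm(c[i]-c[i-1]).round(4))
# crossbar dark mask
m=np.zeros(g.shape,np.uint8);m[180:270,262:288]=(im.max(2)<75)[180:270,262:288]
n,l,s,ce=cv2.connectedComponentsWithStats(m);k=1+s[1:,4].argmax();print(s[k],ce[k])
(cx,cy),(w,h),a=r=cv2.minAreaRect(np.argwhere(l==k)[:,::-1].astype(np.float32));print(r)
b=cv2.boxPoints(r); print([ray("top",*p,.125).round(4) for p in b], ray("top",cx,cy,.125))
ms=cv2.imread("pics/scene0.png").max(2);m=np.zeros(g.shape,np.uint8);m[215:290,365:395]=(ms<75)[215:290,365:395]
n,l,s,ce=cv2.connectedComponentsWithStats(m);k=1+s[1:,4].argmax();r=cv2.minAreaRect(np.argwhere(l==k)[:,::-1].astype(np.float32));print("scene",r,ray("scene",*r[0],.125))
# jig from corners
c=np.array(c);yd=(c[0]+c[1]-c[2]-c[3]);xd=(c[1]+c[2]-c[0]-c[3])
ya=np.arctan2(xd[1],xd[0]);yb=np.arctan2(yd[1],yd[0])-np.pi/2;yaw=(ya+yb)/2;print("yaw",ya,yb)
ex=np.array([np.cos(yaw),np.sin(yaw),0]);ey=np.array([-np.sin(yaw),np.cos(yaw),0])
o=c.mean(0)-.015*ex-.03*ey;print("origin",o)
print("crossbar pred",o+ex*-.11,"face near", "carriage?")
for nm,p,z in(("flux",(350,297),.05),("carr nl",(287,263),.053),("carr nr",(335,258),.053),("carr fl",(282,197),.053),("carr fr",(330,193),.053)):
    q=ray("top",*p,z);print(nm,q.round(4),"jig",[((q-o)@ex).round(4),((q-o)@ey).round(4)])
E
python3 -c "
import cv2
im=cv2.imread('pics/top0.png');cv2.imwrite('pics/topc.png',cv2.resize(im[130:310,250:450],None,fx=3.3,fy=3.3,interpolation=2))"
```

```text
corner [0.7353 0.1034 0.012 ] len 0.3145
corner [ 0.7606 -0.1335  0.012 ] len 0.2382
corner [ 0.4432 -0.1644  0.012 ] len 0.3189
corner [0.4226 0.07   0.012 ] len 0.2353
[268 187  20  76 623] [275.65971108 225.51364366]
((278.9221496582031, 224.1434326171875), (75.77840423583984, 15.391075134277344), 84.80557250976562)
[array([0.623 , 0.1082, 0.125 ]), array([0.6263, 0.078 , 0.125 ]), array([0.477 , 0.0614, 0.125 ]), array([0.4738, 0.0911, 0.125 ])] [0.54940394 0.08460597 0.125     ]
scene ((374.6000061035156, 254.19996643066406), (66.48099517822266, 19.996923446655273), 74.74488067626953) [0.56047128 0.08207186 0.125     ]
yaw -1.473577568875232 -1.4691792663493288
origin [ 0.55908064 -0.01918242  0.012     ]
crossbar pred [0.54816268 0.09027441 0.012     ] face near carriage?
flux [ 0.4093 -0.0616  0.05  ] jig [np.float64(0.0274), np.float64(-0.1532)]
carr nl [0.4782 0.0711 0.053 ] jig [np.float64(-0.0979), np.float64(-0.0715)]
carr nr [ 0.4903 -0.0292  0.053 ] jig [np.float64(0.0032), np.float64(-0.0695)]
carr fl [0.6184 0.0847 0.053 ] jig [np.float64(-0.0975), np.float64(0.0693)]
carr fr [ 0.6288 -0.0171  0.053 ] jig [np.float64(0.0048), np.float64(0.0696)]
```

View pics/topc.png

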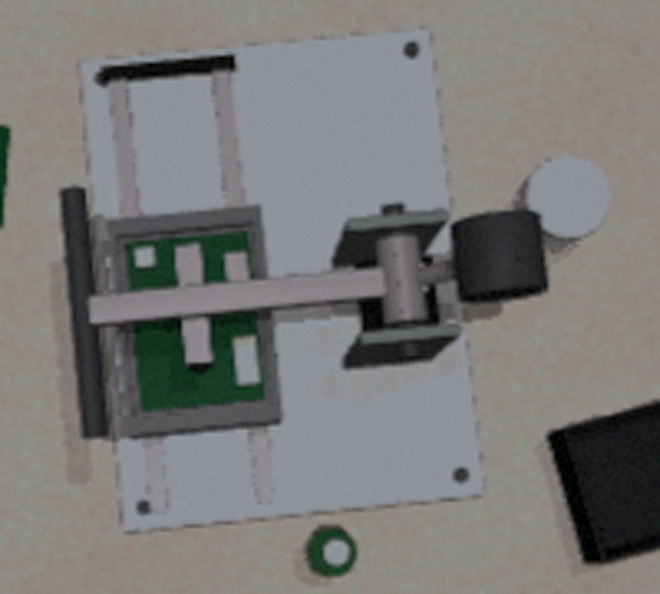

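The measurements agree with each other: the plate comes out at 238 x 317 mm, the yaw is -1.471 and the carriage's near face is at jig y -0.07. I'll shut the fingers, rise, and cross to the left of the jig.

```bash
cat >> h.py <<'E'
yaw=-1.471;O=np.array([.559,-.0185,0]);J=R.from_euler('z',yaw)
def st(tgt=None):
    o=get_obs();p=np.array(o["ee_pos"]);t=R.from_rotvec(o["eef_rot"])
    print("t",round(o["time"],2),"jig mm",(J.inv().apply(p-O)*1e3).round(1),"F",np.round(o["ft_force"],1),"q",np.round(o["joint_pos"],2))
    m=(J.inv()*t).as_matrix();print("tool y,z in jig",m[:,1].round(3),m[:,2].round(3))
    if tgt is not None:print("go tool cm",(t.inv().apply(O+J.apply(np.array(tgt)/1e3)-p)*100).round(2))
E
python3 -m creep '[{"dz":-6,"rz":4.5},{"dz":-6,"rz":4.5},{"dx":3.2,"dy":-5.1},{"dx":3.2,"dy":-5.1},{"dx":3.2,"dy":-5.1},{"dx":3.2,"dy":-5.1},{"dx":3.2,"dy":-5.1},{"dx":3.2,"dy":-5.1}]' 1
python3 -c "
from h import *
st((-171,-40,350))"
```

```text
t 0.1 jig mm [ 493.4 -465.1  230.5] F [-0.1 -0.4  1.4] q [-1.44  0.28  1.51 -0.    1.36 -0.12]
tool y,z in jig [ 0.988  0.155 -0.002] [-0.002 -0.    -1.   ]
go tool cm [ 52.32 -59.05 -11.84]invalid input
```

```bash
python3 -m creep '[{"dx":0,"dy":0,"dz":-6,"rx":0,"ry":0,"rz":4.5},{"dx":0,"dy":0,"dz":-6,"rx":0,"ry":0,"rz":4.5}]' 1
python3 -c "
from h import *
st((-171,-40,350))"
```

```text
time: 0.35
ee_pos: [0.1454, -0.5556, 0.3514]
eef_rot: [-3.135, -0.151, 0.0]
ft_force: [0.4, -1.6, -0.4]
gripper_width: 0.0518
finger_force: 0.0
t 0.35 jig mm [ 493.3 -465.1  351.4] F [ 0.4 -1.6 -0.4] q [-1.44  0.24  1.27  0.    1.64  0.04]
tool y,z in jig [ 1.    -0.004 -0.003] [-0.003 -0.    -1.   ]
go tool cm [ 42.26 -66.58   0.35]
```

All six keys are required in every row.

```bash
python3 -m creep '[{"dx":3.2,"dy":-5,"dz":0,"rx":0,"ry":0,"rz":0},{"dx":3.2,"dy":-5,"dz":0,"rx":0,"ry":0,"rz":0},{"dx":3.2,"dy":-5,"dz":0,"rx":0,"ry":0,"rz":0},{"dx":3.2,"dy":-5,"dz":0,"rx":0,"ry":0,"rz":0},{"dx":3.2,"dy":-5,"dz":0,"rx":0,"ry":0,"rz":0},{"dx":3.2,"dy":-5,"dz":0,"rx":0,"ry":0,"rz":0},{"dx":3.2,"dy":-5,"dz":0,"rx":0,"ry":0,"rz":0},{"dx":3.2,"dy":-5,"dz":0,"rx":0,"ry":0,"rz":0}]' 1 >/dev/null
python3 -c "
from h import *
st((-171,-40,350))"
```

```text
t 1.35 jig mm [  92.4 -208.1  351.1] F [ 0.6 -0.8 -0.1] q [-0.53 -0.07  1.62 -0.    1.6   0.94]
tool y,z in jig [ 1.    -0.002  0.   ] [ 0.  0. -1.]
go tool cm [ 16.77 -26.37   0.11]
```

```bash
python3 -m creep '[{"dx":3.3,"dy":-5.2,"dz":0,"rx":0,"ry":0,"rz":0},{"dx":3.3,"dy":-5.2,"dz":0,"rx":0,"ry":0,"rz":0},{"dx":3.3,"dy":-5.2,"dz":0,"rx":0,"ry":0,"rz":0},{"dx":3.3,"dy":-5.2,"dz":0,"rx":0,"ry":0,"rz":0},{"dx":3.3,"dy":-5.2,"dz":0,"rx":0,"ry":0,"rz":0},{"dx":0,"dy":0,"dz":0,"rx":-9,"ry":0,"rz":0},{"dx":0,"dy":0,"dz":0,"rx":-9,"ry":0,"rz":0},{"dx":0,"dy":0,"dz":0,"rx":-9,"ry":0,"rz":0}]' 1 >/dev/null
python3 -m creep '[{"dx":0,"dy":0,"dz":0,"rx":-9,"ry":0,"rz":0},{"dx":0,"dy":0,"dz":0,"rx":-9,"ry":0,"rz":0},{"dx":0,"dy":0,"dz":0,"rx":0,"ry":0,"rz":0}]' 1
python3 -c "
from h import *
st((-171,-40,132))"
```

```text
time: 2.72
ee_pos: [0.4988, 0.1438, 0.3481]
eef_rot: [2.352, 0.124, 0.042]
ft_force: [0.4, 0.1, -0.2]
gripper_width: 0.0002
finger_force: 0.0
t 2.73 jig mm [-167.5  -43.7  348.1] F [ 0.4  0.1 -0.2] q [ 0.59  0.34  1.39 -0.69  1.79  2.03]
tool y,z in jig [0.706 0.006 0.708] [ 0.708 -0.003 -0.706]
go tool cm [  0.51 -15.55  15.02]
```

```bash
python3 -m creep '[{"dx":0.4,"dy":-3.9,"dz":3.75,"rx":0,"ry":0,"rz":0},{"dx":0,"dy":-3.9,"dz":3.75,"rx":0,"ry":0,"rz":0},{"dx":0,"dy":-3.9,"dz":3.75,"rx":0,"ry":0,"rz":0},{"dx":0,"dy":-3.9,"dz":3.75,"rx":0,"ry":0,"rz":0},{"dx":0,"dy":0,"dz":0,"rx":0,"ry":0,"rz":0}]' 1
python3 -c "
from h import *
st((-128.4,-40,89.6))
cv2.imwrite('pics/s1.png',camera('scene')[150:400,200:520,::-1].repeat(2,0).repeat(2,1))"
```

```text
time: 3.35
ee_pos: [0.5016, 0.1448, 0.133]
eef_rot: [2.353, 0.117, 0.04]
ft_force: [0.7, -0.1, 1.0]
gripper_width: -0.0003
finger_force: 0.0
t 3.35 jig mm [-168.2  -40.9  133. ] F [ 0.7 -0.1  1. ] q [ 0.59  0.52  1.67 -0.68  1.44  2.32]
tool y,z in jig [0.706 0.002 0.708] [ 0.708 -0.007 -0.706]
go tool cm [ 0.13 -0.25  5.88]
```

View pics/s1.png

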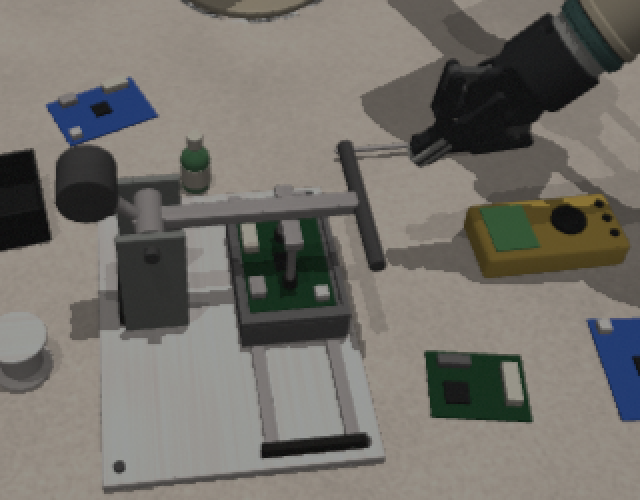

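The fingertips, at crop pixel (415,158), are just left of the near half of the bar, which runs from (345,145) to (378,265). Nothing is touching yet, so I'll advance under the bar.

```bash
python3 -m creep '[{"dx":0,"dy":-0.3,"dz":3,"rx":0,"ry":0,"rz":0},{"dx":0,"dy":0,"dz":2.9,"rx":0,"ry":0,"rz":0},{"dx":0,"dy":0,"dz":0,"rx":0,"ry":0,"rz":0}]' 1
python3 -c "
from h import *
st((-117.8,-40,100.2))
cv2.imwrite('pics/s2.png',camera('scene')[180:330,280:480,::-1].repeat(3,0).repeat(3,1))"
```

```text
time: 3.78
ee_pos: [0.5075, 0.1061, 0.0932]
eef_rot: [2.354, 0.113, 0.05]
ft_force: [0.1, 0.2, 0.7]
gripper_width: 0.0003
finger_force: 0.0
t 3.77 jig mm [-129.1  -38.8   93.2] F [0.1 0.2 0.7] q [ 0.53  0.54  1.76 -0.73  1.32  2.37]
tool y,z in jig [ 0.707 -0.004  0.707] [ 0.707 -0.001 -0.707]
go tool cm [-0.12  1.3   0.3 ]
```

View pics/s2.png

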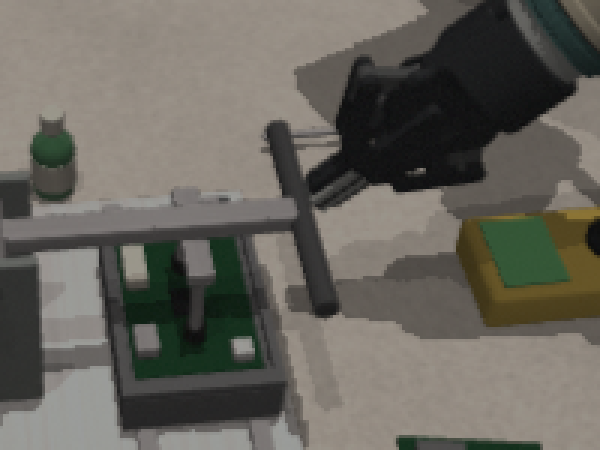

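```bash
python3 -m creep '[{"dx":0,"dy":0,"dz":0.8,"rx":0,"ry":0,"rz":0},{"dx":0,"dy":0.4,"dz":0,"rx":0,"ry":0,"rz":0},{"dx":0,"dy":0.4,"dz":0,"rx":0,"ry":0,"rz":0},{"dx":0,"dy":0.4,"dz":0,"rx":0,"ry":0,"rz":0},{"dx":0,"dy":0.5,"dz":-0.5,"rx":0,"ry":0,"rz":0},{"dx":0,"dy":0.5,"dz":-0.5,"rx":0,"ry":0,"rz":0},{"dx":0,"dy":0.5,"dz":-0.4,"rx":0,"ry":0,"rz":0}]' 1
python3 -c "
from h import *
st((-117.8,-40,100.2))
cv2.imwrite('pics/s3.png',camera('scene')[180:330,280:480,::-1].repeat(3,0).repeat(3,1))"
```

```text
time: 4.7
ee_pos: [0.5082, 0.0931, 0.1145]
eef_rot: [2.356, 0.116, 0.048]
ft_force: [-1.6, 3.6, -3.2]
gripper_width: -0.0003
finger_force: 1.8
t 4.7 jig mm [-116.1  -39.5  114.5] F [-1.6  3.6 -3.2] q [ 0.51  0.51  1.75 -0.73  1.33  2.33]
tool y,z in jig [ 0.708 -0.001  0.706] [ 0.706 -0.001 -0.708]
go tool cm [-0.05 -1.13  0.89]
```

View pics/s3.png

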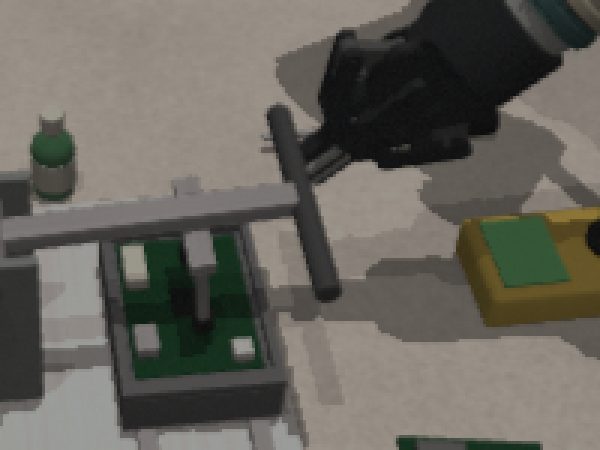

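The bar is resting on the fingers and has started to lift, with about 5 N on the wrist. I'll follow the arc.

```bash
python3 -m creep '[{"dx":0,"dy":0.76,"dz":-0.65,"rx":0,"ry":0,"rz":0},{"dx":0,"dy":0.8,"dz":-0.6,"rx":0,"ry":0,"rz":0},{"dx":0,"dy":0.82,"dz":-0.57,"rx":0,"ry":0,"rz":0},{"dx":0,"dy":0.85,"dz":-0.52,"rx":0,"ry":0,"rz":0},{"dx":0,"dy":0.88,"dz":-0.48,"rx":0,"ry":0,"rz":0},{"dx":0,"dy":0.9,"dz":-0.43,"rx":0,"ry":0,"rz":0},{"dx":0,"dy":0.93,"dz":-0.38,"rx":0,"ry":0,"rz":0},{"dx":0,"dy":0.94,"dz":-0.33,"rx":0,"ry":0,"rz":0}]' 1
python3 -c "
from h import *
st()"
```

```text
time: 5.75
ee_pos: [0.5104, 0.0712, 0.1918]
eef_rot: [2.353, 0.116, 0.048]
ft_force: [0.2, 2.6, -0.3]
gripper_width: 0.0002
finger_force: 0.9
t 5.75 jig mm [-94.1 -39.4 191.8] F [ 0.2  2.6 -0.3] q [ 0.48  0.41  1.7  -0.73  1.44  2.2 ]
tool y,z in jig [ 0.707 -0.001  0.708] [ 0.708 -0.001 -0.707]
```

```bash
python3 -m creep '[{"dx":0,"dy":0.96,"dz":-0.28,"rx":0,"ry":0,"rz":0},{"dx":0,"dy":0.97,"dz":-0.23,"rx":0,"ry":0,"rz":0},{"dx":0,"dy":0.98,"dz":-0.18,"rx":0,"ry":0,"rz":0},{"dx":0,"dy":1,"dz":-0.13,"rx":0,"ry":0,"rz":0},{"dx":0,"dy":1,"dz":-0.08,"rx":0,"ry":0,"rz":0},{"dx":0,"dy":1,"dz":0,"rx":0,"ry":0,"rz":0},{"dx":0,"dy":1,"dz":0.05,"rx":0,"ry":0,"rz":0},{"dx":0,"dy":1,"dz":0.1,"rx":0,"ry":0,"rz":0}]' 1
python3 -c "
from h import *
st()
cv2.imwrite('pics/s4.png',camera('scene')[100:400,150:550,::-1].repeat(2,0).repeat(2,1))"
```

```text
time: 6.75
ee_pos: [0.5153, 0.0208, 0.2527]
eef_rot: [2.353, 0.116, 0.048]
ft_force: [0.5, 0.2, -0.8]
gripper_width: 0.0001
finger_force: 0.2
t 6.75 jig mm [-43.5 -39.6 252.7] F [ 0.5  0.2 -0.8] q [ 0.39  0.32  1.67 -0.75  1.47  2.06]
tool y,z in jig [ 0.707 -0.001  0.707] [ 0.707 -0.001 -0.707]
```

View pics/s4.png

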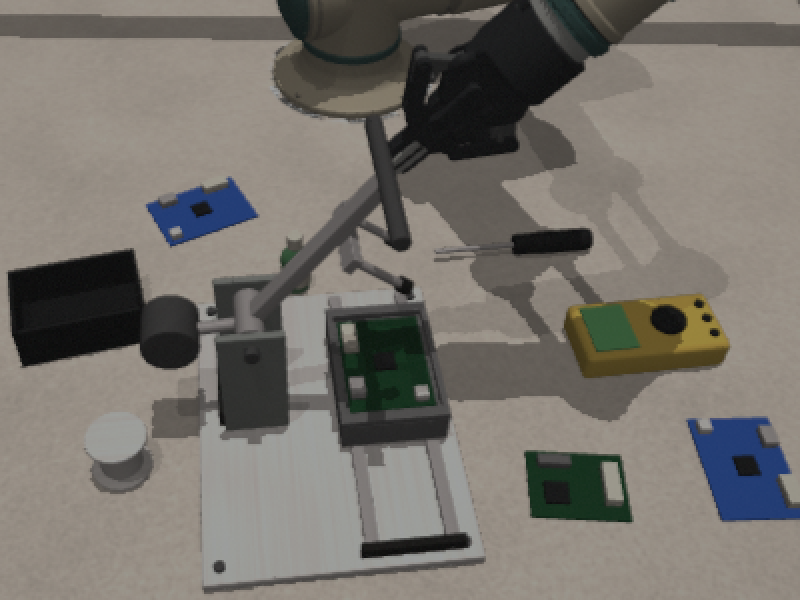

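The arm is well up, with the bar at (390,180) in the crop, and the force is fading as it nears balance. I'll push on past the balance point.

```bash
python3 -m creep '[{"dx":0,"dy":1,"dz":0.15,"rx":0,"ry":0,"rz":0},{"dx":0,"dy":0.98,"dz":0.2,"rx":0,"ry":0,"rz":0},{"dx":0,"dy":0.96,"dz":0.27,"rx":0,"ry":0,"rz":0},{"dx":0,"dy":0.94,"dz":0.33,"rx":0,"ry":0,"rz":0},{"dx":0,"dy":0.92,"dz":0.38,"rx":0,"ry":0,"rz":0},{"dx":0,"dy":0,"dz":0,"rx":0,"ry":0,"rz":0},{"dx":0,"dy":0,"dz":0,"rx":0,"ry":0,"rz":0}]' 1
python3 -c "
from h import *
st()
cv2.imwrite('pics/s5.png',camera('scene')[60:360,150:550,::-1].repeat(2,0).repeat(2,1))"
```

```text
time: 7.68
ee_pos: [0.5195, -0.0217, 0.2767]
eef_rot: [2.354, 0.116, 0.048]
ft_force: [0.3, -0.1, 0.1]
gripper_width: 0.0002
finger_force: 0.0
t 7.67 jig mm [ -0.8 -39.6 276.7] F [ 0.3 -0.1  0.1] q [ 0.32  0.28  1.66 -0.77  1.46  1.98]
tool y,z in jig [ 0.707 -0.001  0.707] [ 0.707 -0.001 -0.707]
```

View pics/s5.png

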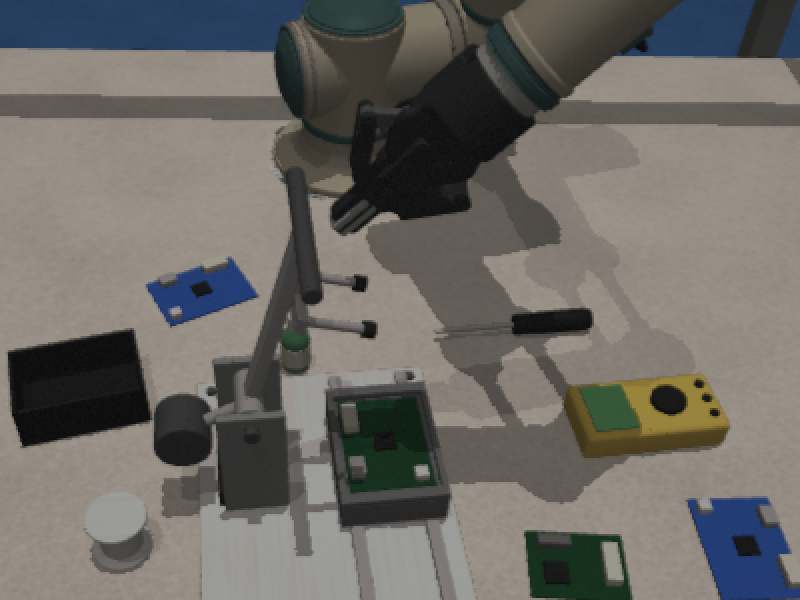

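The arm has swung over by itself, with the bar at (305,235) in the crop and clear of the fingers. Its plungers now point left, so I'll back off up-left and keep about 15° of tilt for clearance.

```bash
python3 -m creep '[{"dx":0,"dy":0,"dz":-5,"rx":0,"ry":0,"rz":0},{"dx":0,"dy":0,"dz":-5,"rx":0,"ry":0,"rz":0},{"dx":-3.7,"dy":0,"dz":0,"rx":10,"ry":0,"rz":0},{"dx":-3.8,"dy":0,"dz":0,"rx":10,"ry":0,"rz":0},{"dx":0,"dy":0,"dz":0,"rx":10,"ry":0,"rz":0},{"dx":0,"dy":0,"dz":0,"rx":0,"ry":0,"rz":0}]' 1
python3 -c "
from h import *
st((-50,-115,120));st((-50,-115,33))"
```

```text
time: 8.48
ee_pos: [0.4382, 0.039, 0.3492]
eef_rot: [2.876, 0.134, 0.024]
ft_force: [1.3, -0.3, 0.9]
gripper_width: 0.0002
finger_force: 0.0
t 8.47 jig mm [ -69.3 -114.5  349.2] F [ 1.3 -0.3  0.9] q [ 0.15  0.04  1.55 -0.26  1.57  1.63]
tool y,z in jig [ 0.966 -0.007  0.26 ] [ 0.26   0.002 -0.966]
go tool cm [-0.13 -4.09 22.63]
t 8.47 jig mm [ -69.3 -114.5  349.2] F [ 1.3 -0.3  0.9] q [ 0.15  0.04  1.55 -0.26  1.57  1.63]
tool y,z in jig [ 0.966 -0.007  0.26 ] [ 0.26   0.002 -0.966]
go tool cm [-0.17 -6.35 31.03]
```

```bash
python3 -m creep '[{"dx":0,"dy":-1,"dz":5.6,"rx":0,"ry":0,"rz":0},{"dx":0,"dy":-1,"dz":5.6,"rx":0,"ry":0,"rz":0},{"dx":0,"dy":-1,"dz":5.6,"rx":0,"ry":0,"rz":0},{"dx":0,"dy":-1.1,"dz":5.6,"rx":0,"ry":0,"rz":0},{"dx":0,"dy":-1.1,"dz":4.4,"rx":0,"ry":0,"rz":0},{"dx":0,"dy":-1.1,"dz":4.2,"rx":0,"ry":0,"rz":0},{"dx":0,"dy":0,"dz":0,"rx":0,"ry":0,"rz":0}]' 1
python3 -c "
from h import *
st((-50,-85,33))
im=camera('scene');cv2.imwrite('pics/s6.png',im[60:360,150:550,::-1].repeat(2,0).repeat(2,1))"
```

```text
time: 9.35
ee_pos: [0.4365, 0.0227, 0.0285]
eef_rot: [2.874, 0.148, 0.004]
ft_force: [-0.1, 0.2, -0.6]
gripper_width: 0.0001
finger_force: 0.0
t 9.35 jig mm [ -53.2 -117.8   28.5] F [-0.1  0.2 -0.6] q [ 0.11  0.33  2.08 -0.38  0.79  1.85]
tool y,z in jig [0.966 0.004 0.26 ] [ 0.26  -0.01  -0.966]
go tool cm [ 3.27  0.44 -0.39]
```

View pics/s6.png

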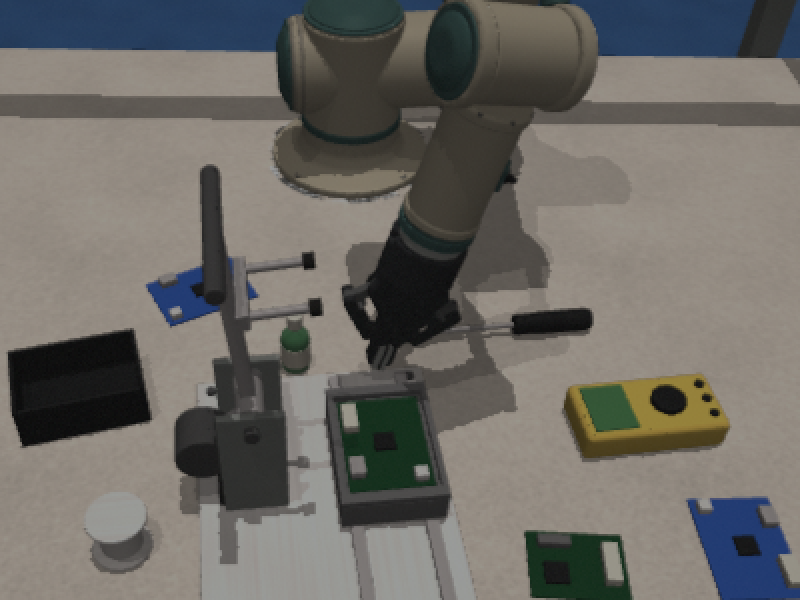

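The hold-down arm is upright at its stop, and the fingertips at (380,350) face the near end of the carriage. I'll push slowly.

```bash
python3 -m creep '[{"dx":1.5,"dy":0.3,"dz":-0.4,"rx":0,"ry":0,"rz":0},{"dx":1.2,"dy":0,"dz":0,"rx":0,"ry":0,"rz":0},{"dx":0.5,"dy":0,"dz":0,"rx":0,"ry":0,"rz":0},{"dx":0.5,"dy":0,"dz":0,"rx":0,"ry":0,"rz":0},{"dx":0.5,"dy":0,"dz":0,"rx":0,"ry":0,"rz":0},{"dx":0.5,"dy":0,"dz":0,"rx":0,"ry":0,"rz":0},{"dx":0.5,"dy":0,"dz":0,"rx":0,"ry":0,"rz":0}]' 1
python3 -c "
from h import *
st((-50,5,33))"
```

```text
time: 10.28
ee_pos: [0.4917, 0.0253, 0.0363]
eef_rot: [2.877, 0.142, 0.018]
ft_force: [-1.7, 0.5, 1.8]
gripper_width: -0.0001
finger_force: 0.8
t 10.28 jig mm [-50.3 -62.6  36.3] F [-1.7  0.5  1.8] q [ 0.1   0.37  1.96 -0.35  0.84  1.82]
tool y,z in jig [ 0.966 -0.001  0.259] [ 0.259 -0.001 -0.966]
go tool cm [ 6.76 -0.07  0.32]
```

```bash
python3 -m creep '[{"dx":0.7,"dy":0,"dz":0.1,"rx":0,"ry":0,"rz":0},{"dx":0.8,"dy":0,"dz":0.1,"rx":0,"ry":0,"rz":0},{"dx":0.8,"dy":0,"dz":0,"rx":0,"ry":0,"rz":0},{"dx":0.8,"dy":0,"dz":0,"rx":0,"ry":0,"rz":0},{"dx":0.8,"dy":0,"dz":0,"rx":0,"ry":0,"rz":0},{"dx":0.8,"dy":0,"dz":0,"rx":0,"ry":0,"rz":0},{"dx":0.7,"dy":0,"dz":0,"rx":0,"ry":0,"rz":0},{"dx":0.6,"dy":0,"dz":0,"rx":0,"ry":0,"rz":0}]' 1
python3 -c "
from h import *
st((-50,9,33))"
```

```text
time: 11.28
ee_pos: [0.5521, 0.0307, 0.0344]
eef_rot: [2.877, 0.142, 0.019]
ft_force: [-2.0, 1.2, 0.3]
gripper_width: -0.0003
finger_force: 0.8
t 11.28 jig mm [-49.7  -2.   34.4] F [-2.   1.2  0.3] q [ 0.1   0.44  1.83 -0.34  0.9   1.79]
tool y,z in jig [ 0.966 -0.001  0.259] [ 0.259 -0.    -0.966]
go tool cm [ 1.1  -0.07  0.13]
```

```bash
python3 -m creep '[{"dx":0.3,"dy":0,"dz":0,"rx":0,"ry":0,"rz":0},{"dx":0.3,"dy":0,"dz":0,"rx":0,"ry":0,"rz":0},{"dx":0.2,"dy":0,"dz":0,"rx":0,"ry":0,"rz":0}]' 1
python3 -c "
from h import *
st((-50,9,33))
m=camera('top')[:,:,::-1];cv2.imwrite('pics/t7.png',m[130:310,250:450].repeat(3,0).repeat(3,1))"
```

```text
time: 11.65
ee_pos: [0.5596, 0.0315, 0.0345]
eef_rot: [2.876, 0.142, 0.019]
ft_force: [-2.0, 1.0, -0.5]
gripper_width: -0.0002
finger_force: 0.8
t 11.65 jig mm [-49.7   5.6  34.5] F [-2.   1.  -0.5] q [ 0.1   0.45  1.81 -0.34  0.9   1.79]
tool y,z in jig [ 0.966 -0.001  0.259] [ 0.259 -0.    -0.966]
go tool cm [ 0.34 -0.07  0.13]
```

View pics/t7.png

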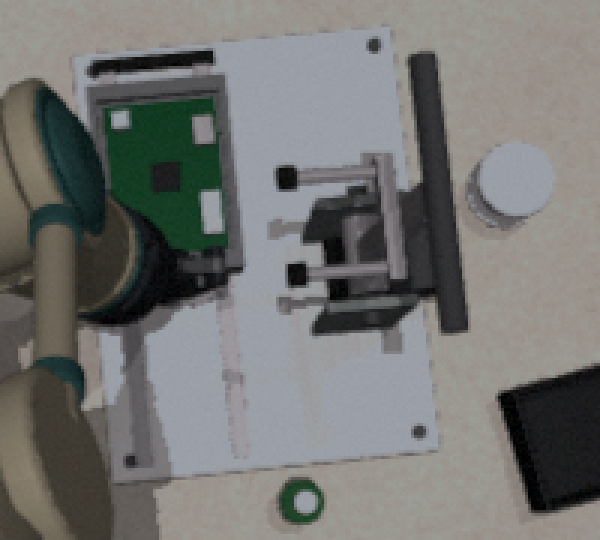

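The carriage's far edge, at row 78 or so, is just short of the black stop, so a few millimetres remain. I'll creep until the stop is felt.

```bash
python3 -m creep '[{"dx":0.2,"dy":0,"dz":0,"rx":0,"ry":0,"rz":0},{"dx":0.2,"dy":0,"dz":0,"rx":0,"ry":0,"rz":0}]' 1
python3 -m creep '[{"dx":0.15,"dy":0,"dz":0,"rx":0,"ry":0,"rz":0}]' 1|grep force
```

```text
time: 11.95
ee_pos: [0.5636, 0.0318, 0.0345]
eef_rot: [2.876, 0.142, 0.019]
ft_force: [-2.4, 0.4, 0.0]
gripper_width: -0.0
finger_force: 0.8
ft_force: [-1.2, 2.0, 0.8]
finger_force: 0.8
```

```bash
python3 -m creep '[{"dx":0.15,"dy":0,"dz":0,"rx":0,"ry":0,"rz":0}]' 1|grep -E "pos|force"
python3 -m creep '[{"dx":0.1,"dy":0,"dz":0,"rx":0,"ry":0,"rz":0}]' 1|grep -E "pos|force"
```

```text
ee_pos: [0.5667, 0.0322, 0.0345]
ft_force: [-1.1, 0.8, 0.1]
finger_force: 0.8
ee_pos: [0.567, 0.0322, 0.0345]
ft_force: [-3.7, 2.5, 2.6]
finger_force: 2.0
```

```bash
python3 -m creep '[{"dx":0.1,"dy":0,"dz":0,"rx":0,"ry":0,"rz":0},{"dx":0,"dy":0,"dz":0,"rx":0,"ry":0,"rz":0},{"dx":0,"dy":0,"dz":0,"rx":0,"ry":0,"rz":0}]' 1|grep -E "pos|force"
```

```text
ee_pos: [0.5669, 0.0322, 0.0345]
ft_force: [-5.8, 1.1, 2.6]
finger_force: 2.5
```

The force rose while the tip stayed put, so the carriage is at the stop. I'll back off and check.

```bash
python3 -m creep '[{"dx":-1,"dy":0,"dz":0,"rx":0,"ry":0,"rz":0},{"dx":-4,"dy":0,"dz":0,"rx":0,"ry":0,"rz":0},{"dx":-5,"dy":0,"dz":0,"rx":0,"ry":0,"rz":0},{"dx":0,"dy":0,"dz":-5,"rx":0,"ry":0,"rz":0},{"dx":0,"dy":0,"dz":-5,"rx":0,"ry":0,"rz":0},{"dx":0,"dy":0,"dz":0,"rx":0,"ry":0,"rz":0},{"dx":0,"dy":0,"dz":0,"rx":0,"ry":0,"rz":0}]' 1
python3 -c "
from h import *
m=camera('top')[:,:,::-1];cv2.imwrite('pics/t8.png',m[130:310,250:450].repeat(3,0).repeat(3,1))"
```

```text
time: 13.58
ee_pos: [0.4664, 0.0481, 0.131]
eef_rot: [2.876, 0.142, 0.02]
ft_force: [-0.0, -0.1, -0.3]
gripper_width: -0.0
finger_force: 0.0
```

View pics/t8.png

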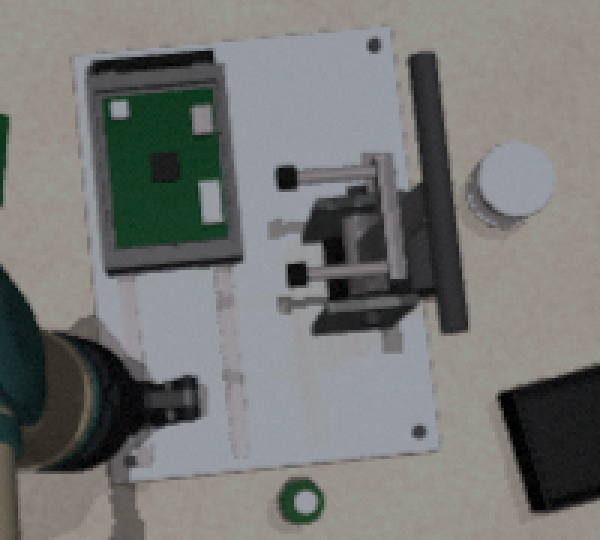

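The carriage sits against the stop (its far edge at row 70), the board is flat in its nest, the arm is raised and the robot is clear.

```bash
python3 -c "
from bench import *
print(close_job())"
```

```text
the job is handed in; nothing more can be done
None
```

The job is handed in, with no verdict returned: the hold-down arm stands raised by itself, the carriage is against its far end stop with the board in its nest, and the robot is clear.

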